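Clear the cup and press the push-to-open lid

TASK

Open the compartment whose lid the cup is standing on. First push the cup along, without lifting or tipping it, until it stands wholly on the fixed middle section of the console, then press down on that lid's aluminium mark so that its push catch lets go, and take the hand away so the lid springs ajar. Leave the other lid shut and everything else where it is.

Things in the scene. Friction and masses are not known exactly. Their poses are not given: they have to be found in the camera images.
- middle_top (a point): Centre of the top of the fixed middle section (160 mm in x, 130 mm in y, vent slots in front) of a low walnut console, 80 mm tall, fixed on the media shelf (the work surface, z = 0), turned up to 15 degrees. Two identical push-to-open compartments adjoin it at +y and -y, 1 mm gaps; all three tops are one level surface. Axes: x from the console's front to its back, y along it, z up.
- cup_mid (a point): Centre (34 mm above its base) of a loose white ceramic cup without a handle, 68 mm in diameter, 68 mm tall, 0.25 to 0.4 kg, friction against wood ordinary (slides when pushed low with a fingertip). At the start it stands upright on one of the two lids, lid A. z axis up when upright.
- cup: The same cup; origin at the centre of its underside.
- lid_a (a joint): Angle (rad) of lid A, on which the cup stands at the start (left or right compartment). 0 shut and flush, positive open, -0.05 pressed in to its stop. A push catch holds it at 0; pressing it in beyond -0.04 (5 mm at the mark, 8 to 12 N there) frees the catch, and when the finger is taken away a spring lifts the lid to about 0.3 (front edge 40 mm up), where it stays.
- lid_a_mark (a point): Centre of the flush 18 mm aluminium press mark on top of lid A, 26 mm behind the lid's front edge, midway along it. Axes as middle_top while shut.
- box_a: Fixed compartment A, 160 (x) x 130 (y) x 80 mm, origin under its centre, axes as middle_top. Its top is lid A, a walnut slab 158 (x) x 114 (y) x 8 mm, top at 80 mm, between side walls 6 mm thick that end flush with it. The front edge of the lid has nothing in front of it. The hinge line runs along y at x = 66 mm, z = 55 mm, so the front edge rises.
- lid_b (a joint): The same for lid B, the other compartment's lid (a coaster lies on it). Stays shut.
- lid_b_mark (a point): The press mark of lid B, like that of lid A.
- coaster: Bystander: white ceramic disc, 90 mm in diameter, 8 mm thick, lying on lid B. Origin at the centre of its underside.
- case_low: Bystander: clear plastic game case 135 x 190 x 14 mm lying on the shelf. Origin under its centre.
- case_top: Bystander: an equal case lying on top of the first. (Not listed: fixed equipment along the back and sides, x over 0.7 m or more than 0.4 m to a side, up to 230 mm tall.)
- remote: Bystander: black remote control 45 x 160 x 18 mm lying in front of the console. Origin under its centre.
- battery: Bystander: grey plastic power pack 50 x 85 x 20 mm lying on the shelf. Origin under its centre.
Things that resemble listed ones, but are neither listed nor needed, are in the scene too. Leave any green look-alike of the cup alone. What is shaped like the part that bears middle_top but green is not meant.

How it is judged:
By the outcome, as a careful person would: the job done as asked, in the order asked, and still so for the second after the job is handed in, with the robot touching nothing.
It also fails if it takes over 48 s, if anything falls off the work surface, if the arm or the gripper's body presses on something with over 40 N, if the wrist force passes 120 N, or if a joint passes its speed limit or range.

ROBOT

A 6-joint arm with a two-finger parallel gripper is mounted at the origin on the work surface. World frame = base frame: x ahead of the robot, y to its left, z up, the work surface at z = 0. Lengths are in m, angles in rad, forces in N, time in s.
With the tool pointing down it reaches from about 0.275 to 0.775 m from the base axis. Payload 14.6 kg.
Tool frame: the origin (TCP) lies midway between the tips of the shut fingers; the grasp point (between the pads) lies 19 mm behind it; z points along the fingers, y is the direction in which the jaws open and shut (so a half turn about z gives the same grasp; the last joint's range is limited). The gripper opens to 85 mm and grips with 20 to 120 N. Pads are 22 mm wide; open, the fingers measure 114 mm over their backs; the gripper's body (76 mm by 85 mm) begins 54 mm behind the grasp point. The pads swing forward as they close: fully open they stand 13 mm farther back than shut.
Start: joints at [1.116, 0.263, -0.048, 1.259, 0, 1.415], TCP at [0.155, 0.502, 0.231] pointing down, gripper open.
Joint ranges: [-2.65, 2.65], [-0.89, 1.7], [-1.18, 1.37], [-2.13, 2.11], [-1.35, 1.29], [-3.14, 3.14]. Speed limits (rad/s): [1.89, 1.89, 2.57, 2.79, 3.14, 3.14].

INTERFACE

Orientations are given as a unit quaternion [x, y, z, w].
In Python, from bench import ctrl gives the robot as it stands. The module is installed in compiled form; this text tells all that it offers.
- The arm moves only by the tool send_rows, never from a script. Its argument "commands" is a list of rows, each a list of 7 numbers: the turn, a rotation vector about the world's x, y, z in units of 6 degrees (1.0 is 6 degrees), then the shift along the world's x, y, z in cm, then the gripper's target within -1 to 1 (fully open at 1, half-way at 0, shut at -1). In form: [[ax, ay, az, dx, dy, dz, fingers], ...]. A call has 1 to 12 rows; each row shifts and turns the commanded pose from where the row before left it; what a row does not reach is not made up. A row lasts 1/10 s, in which the tool goes at most 50 mm and 8.59 degrees, less where a joint would pass 70% of its speed; a pose out of reach is approached as far as the arm can. A call with a gripper value outside its range is refused whole. The fingers move at their own pace and stop on an object; "squeeze" is the grip in N (left out, the last holds). Time passes only in rows, so rows that do not move let the fingers close. It gives the time, the measured TCP pose, the force and the opening at its end, in the units of the state.
- ctrl.get_obs(): the state, without advancing time (a new reading comes with each control period).
- ctrl.capture(name): name is "scene" or "top" or "wrist"; returns the picture (384x512x3 uint8, red, green, blue); there is no depth.
- ctrl.calibration(name): a dict with "intrinsics" (3x3 intrinsics, pixels), "camera_from_world" (4x4, takes a point from world to camera coordinates); the wrist camera has in their place "tool_from_camera" (4x4, takes a point from camera to tool coordinates, whose origin is the TCP and whose axes are the flange's). Camera axes: x right, y down, z forward; pixel columns grow to the right and rows downward; lengths in m; the calibration is good to about 2 mm. A picture is of the moment at which its call begins: read the wrist's pose just before it. calibration takes no time and is no camera call.
- ctrl.job_done(): hands the job in, once; it reports no verdict.
The state is a dict: "time": time; "joints": joint angles; "qd": joint speeds; "joint_efforts": joint torques, N m; "position": TCP position; "tcp_rot": TCP orientation; "ft_force": force on the tool from outside, world axes, zero at the start; "torque": the same for the moment, N m; "gripper_width": opening from 0.0 (shut) to 1.0 (fully open).
Only numpy, scipy, OpenCV 4.12 (cv2) and the standard library are available. Lean on these libraries where they do the work, as an engineer would, in place of code of your own. Each camera call takes 0.05 s, during which the arm holds its last target.

## Working session

There is one attempt and no reset: what is moved stays moved. The work goes in short steps, Python scripts to look and compute and a tool call to move; the robot and the scene stay as the last step left them, time stands still between calls to the robot, and variables do not carry over. Pictures are saved under pics/ and viewed, and the job is handed in when it is done.

Besides the shell and the picture viewer there is one more tool, called after "Emit:" by a JSON object that holds its "op" and its "data". send_rows: Moves the arm, as the interface text tells. Its arguments: {"type":"object","properties":{"commands":{"type":"array"},"squeeze":{"type":"number"}},"required":["commands"]}

```bash
mkdir -p pics
python3 - <<'E'
from bench import ctrl
import cv2,numpy as np,json
o=ctrl.get_obs();print(o)
for n in ["scene","top","wrist"]:
    im=ctrl.capture(n);cv2.imwrite(f"pics/{n}0.png",cv2.cvtColor(im,cv2.COLOR_RGB2BGR))
    print(n,{k:np.round(v,4).tolist() for k,v in ctrl.calibration(n).items()})
E
```

```text
{'time': 0.0, 'joints': array([ 1.11569687e+00,  2.63509459e-01, -4.89844838e-02,  1.25940200e+00,
       -6.00247870e-05,  1.41547796e+00]), 'qd': array([ 0.00120515,  0.00097565,  0.00177736,  0.00017771, -0.00018077,
       -0.00022015]), 'joint_efforts': array([-4.32173896e-03, -6.37629032e+01,  3.84556031e+01,  1.41424141e-02,
       -2.33563314e-04, -9.78693393e-08]), 'position': array([0.15493449, 0.50130105, 0.23081463]), 'tcp_rot': array([ 1.49329869e-01,  9.88787281e-01, -5.33415154e-04, -1.36587324e-04]), 'ft_force': array([ 0.78503256, -0.52515916,  0.38534056]), 'torque': array([-0.06652779, -0.01198034, -0.05972899]), 'gripper_width': 0.9998823482104242}
scene {'intrinsics': [[476.6813, 0.0, 249.9884], [0.0, 476.6813, 201.7041], [0.0, 0.0, 1.0]], 'camera_from_world': [[-0.0786, 0.9969, -0.0064, 0.013], [0.6387, 0.0454, -0.7681, -0.2397], [-0.7655, -0.0645, -0.6402, 1.9997], [0.0, 0.0, 0.0, 1.0]]}
top {'intrinsics': [[479.0761, 0.0, 257.6939], [0.0, 479.0761, 195.4328], [0.0, 0.0, 1.0]], 'camera_from_world': [[-0.0, -1.0, 0.0027, -0.0105], [-0.9803, -0.0005, -0.1976, 0.5027], [0.1976, -0.0026, -0.9803, 1.3593], [0.0, 0.0, 0.0, 1.0]]}
wrist {'intrinsics': [[301.8838, 0.0, 253.5936], [0.0, 301.8838, 196.3426], [0.0, 0.0, 1.0]], 'tool_from_camera': [[-0.0001, -0.9652, -0.2615, 0.0658], [1.0, 0.0001, -0.0006, -0.0016], [0.0006, -0.2615, 0.9652, -0.1416], [0.0, 0.0, 0.0, 1.0]]}
```

View pics/top0.png

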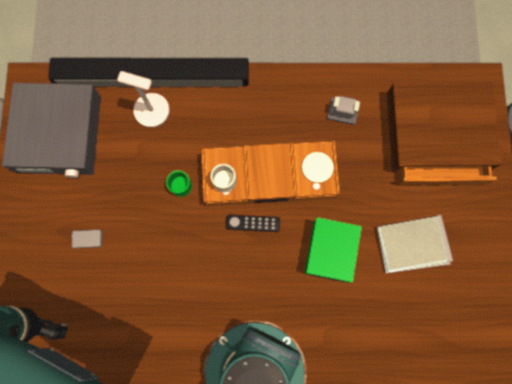

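View pics/scene0.png

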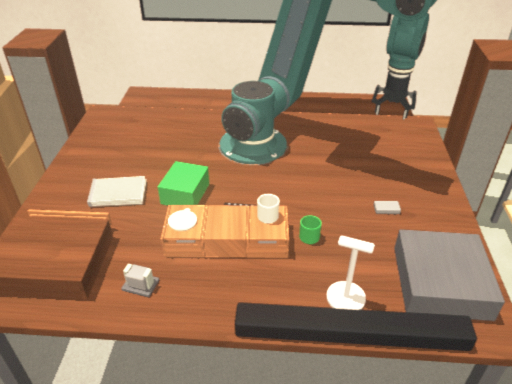

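View pics/wrist0.png

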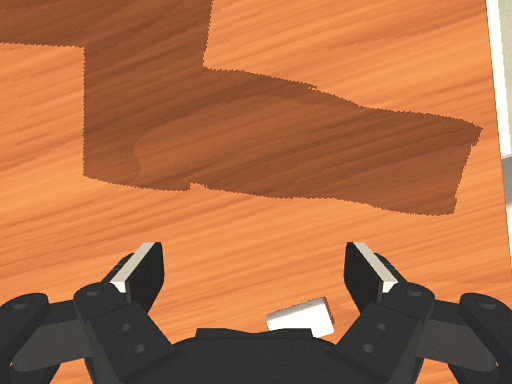

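The top view shows the white cup at (223,178) on the +y lid, the coaster at (318,167) on the other lid, and the remote in front at (253,223). Two green things don't fit: the cup at (178,182) and the block at (334,250). The walnut console at (270,172) with the white cup on it is the one meant. I'll check an enlarged crop.

Run:
```python
import cv2
im=cv2.imread("pics/top0.png")[130:240,155:355]
cv2.imwrite("pics/crop0.png",cv2.resize(im,None,fx=4,fy=4,interpolation=cv2.INTER_CUBIC))
im=cv2.imread("pics/scene0.png")[180:270,150:330]
cv2.imwrite("pics/crop1.png",cv2.resize(im,None,fx=4,fy=4,interpolation=cv2.INTER_CUBIC))
```

```text
(no output)
```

View pics/crop0.png

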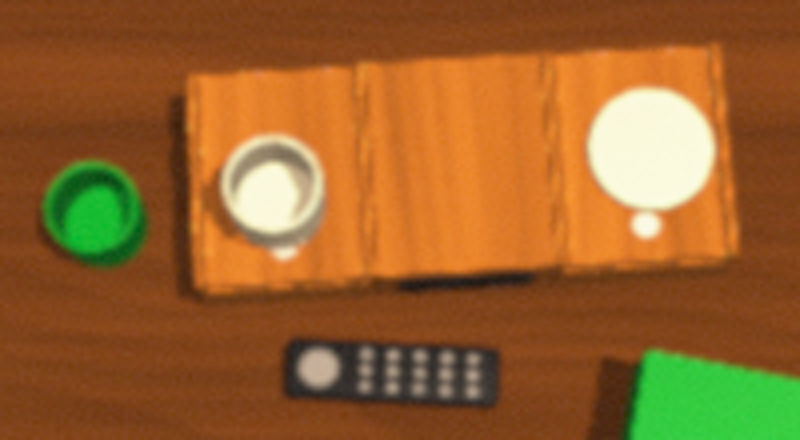

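View pics/crop1.png

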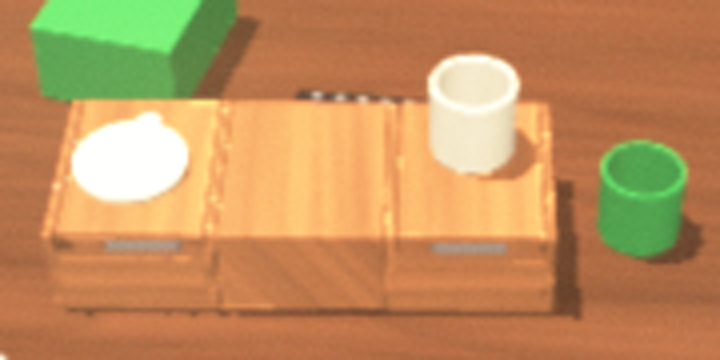

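```bash
cat > h.py <<'E'
import numpy as np,cv2
from scipy.optimize import least_squares
from bench import ctrl
def proj(n,P):
    c=ctrl.calibration(n);P=np.atleast_2d(P);T=np.array(c["camera_from_world"])
    q=(T[:3,:3]@P.T+T[:3,3:]);q=np.array(c["intrinsics"])@q;return (q[:2]/q[2]).T
def unproj(n,uv,z):
    c=ctrl.calibration(n);T=np.array(c["camera_from_world"]);R=T[:3,:3]
    C=-R.T@T[:3,3];d=R.T@np.linalg.solve(np.array(c["intrinsics"]),[uv[0],uv[1],1]);return C+d*(z-C[2])/d[2]
def con(p,loc):
    x,y,t=p;c,s=np.cos(t),np.sin(t);L=np.atleast_2d(loc).astype(float)
    return np.c_[x+c*L[:,0]-s*L[:,1],y+s*L[:,0]+c*L[:,1],L[:,2]]
E
cat > fit.py <<'E'
from h import *
f=lambda u,v:(155+u/4,130+v/4)
g=lambda u,v:(150+u/4,180+v/4)
loc=[[.08,.196,.08],[.08,-.196,.08],[-.054,-.131,.08],[-.08,.196,0],[-.08,-.196,0]]
uv=np.array([f(188,75),f(718,46),f(646,224),f(202,294),f(738,258)])
loc2=[[.08,.196,.08],[.08,-.196,.08],[.08,.196,0],[.08,-.196,0],[-.08,.196,.08],[-.08,-.196,.08]]
uv2=np.array([g(555,240),g(45,238),g(552,315),g(62,308),g(546,102),g(74,101)])
r1=least_squares(lambda p:(proj("top",con(p,loc))-uv).ravel(),[.45,-.02,0])
r2=least_squares(lambda p:(proj("scene",con(p,loc2))-uv2).ravel(),[.45,-.02,0])
print(r1.x,r1.fun.round(1));print(r2.x,r2.fun.round(1))
r=least_squares(lambda p:np.r_[(proj("top",con(p,loc))-uv).ravel(),(proj("scene",con(p,loc2))-uv2).ravel()],[.45,-.02,0])
print(r.x)
print("cup rim top",unproj("top",f(272,184),.148),"scene",unproj("scene",g(474,80),.148))
print("mark A/B",con(r.x,[[-.054,.131,.08],[-.054,-.131,.08]]))
print("greencup",unproj("top",f(92,205),.068)); print("remote",unproj("top",f(390,370),.018))
import sys
p=r.x
im=cv2.imread("pics/top0.png");k=4
big=cv2.resize(im[130:240,155:355],None,fx=4,fy=4,interpolation=cv2.INTER_CUBIC)
def poly(L):
    q=proj("top",con(p,L));q=((q-[155,130])*4).astype(int);cv2.polylines(big,[q.reshape(-1,1,2)],True,(255,0,0),1)
for y in(.131,0,-.131): poly([[a,y+b,.08] for a,b in((.08,.065),(.08,-.065),(-.08,-.065),(-.08,.065))])
t=np.linspace(0,6.28,30)
for y in(.131,-.131): poly(np.c_[-.054+.009*np.cos(t),y+.009*np.sin(t),0*t+.08])
cv2.imwrite("pics/ov0.png",big)
E
python3 fit.py
```

```text
[ 0.57365366 -0.04823534  0.06420056] [ 0.3 -1.5  0.6 -2.3  0.7 -1.2  1.9  2.1 -3.6  3.1]
[ 0.57439391 -0.04205895  0.06389395] [ 0.8 -0.1 -0.4 -0.4  0.4 -0.6 -1.5  0.3  0.7  0.3 -0.  -0. ]
[ 0.57371431 -0.04510457  0.06476298]
cup rim top [0.53760498 0.08550036 0.148     ] scene [0.53870159 0.08835088 0.148     ]
mark A/B [[ 0.5113495   0.08212604  0.08      ]
 [ 0.52830554 -0.1793247   0.08      ]]
greencup [0.54127784 0.22240237 0.068     ]
remote [0.42703169 0.0050081  0.018     ]
```

View pics/ov0.png

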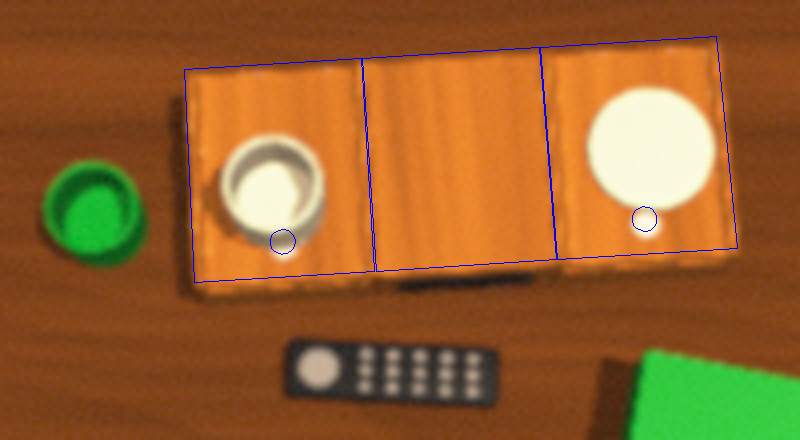

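Emit:
{"op": "send_rows", "data": {"commands": [[0,0,-0.96,3.15,-2.85,0,-0.3],[0,0,-0.96,3.15,-2.85,0,-0.3],[0,0,-0.96,3.15,-2.85,0,-0.3],[0,0,-0.96,3.15,-2.85,0,-0.3],[0,0,-0.96,3.15,-2.85,0,-0.3],[0,0,-0.96,3.15,-2.85,0,-0.3],[0,0,-0.96,3.15,-2.85,0,-0.3],[0,0,-0.96,3.15,-2.85,0,-0.3],[0,0,-0.96,3.15,-2.85,0,-0.3],[0,0,-0.96,3.15,-2.85,0,-0.3],[0,0,-0.96,3.15,-2.85,0,-0.3],[0,0,-0.96,3.15,-2.85,0,-0.3]]}}

```text
time: 1.35
position: [0.5341, 0.1581, 0.2311]
tcp_rot: [0.685, 0.728, -0.0, -0.0]
ft_force: [0.5, 0.8, 0.2]
gripper_width: 0.349
```

Emit:
{"op": "send_rows", "data": {"commands": [[0,0,0,0,0,0,-0.3],[0,0,0,0,0,0,-0.3],[0,0,0,0,0,0,-0.3]]}}

```text
time: 1.65
position: [0.5324, 0.1601, 0.2312]
tcp_rot: [0.683, 0.73, -0.0, -0.0]
ft_force: [0.9, -0.0, 0.1]
gripper_width: 0.348
```

```bash
cat > wr.py <<'E'
from h import *
from scipy.spatial.transform import Rotation as Ro
def wcam():
    o=ctrl.get_obs();c=ctrl.calibration("wrist");T=np.eye(4);T[:3,:3]=Ro.from_quat(o["tcp_rot"]).as_matrix();T[:3,3]=o["position"]
    return T@np.array(c["tool_from_camera"]),np.array(c["intrinsics"]),o
E
cat > look.py <<'E'
import sys
from wr import *
M,K,o=wcam();im=ctrl.capture("wrist");n=sys.argv[1]
cv2.imwrite(f"pics/{n}.png",cv2.cvtColor(im,cv2.COLOR_RGB2BGR));np.savez(f"pics/{n}.npz",M=M,K=K)
print({k:np.round(o[k],4) for k in("time","position","tcp_rot","ft_force","gripper_width")})
E
python3 look.py w1
```

```text
{'time': np.float64(1.65), 'position': array([0.5324, 0.1601, 0.2312]), 'tcp_rot': array([ 6.834e-01,  7.300e-01, -1.000e-04, -2.000e-04]), 'ft_force': array([ 0.9237, -0.0499,  0.0858]), 'gripper_width': np.float64(0.3479)}
```

View pics/w1.png

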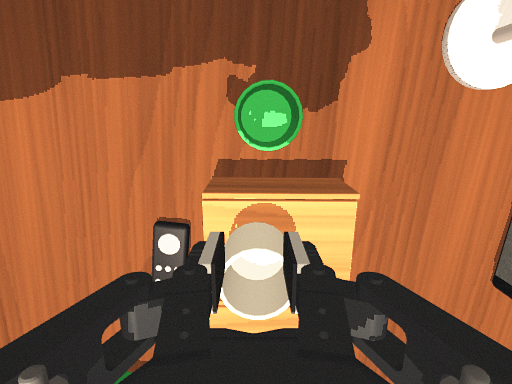

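```bash
cat > un.py <<'E'
import numpy as np
def wun(n,uv,z):
    d=np.load(f"pics/{n}.npz");M,K=d["M"],d["K"];r=M[:3,:3]@np.linalg.solve(K,[*uv,1]);C=M[:3,3];return (C+r*(z-C[2])/r[2]).round(4)
E
python3 - <<'E'
from un import *
import cv2
for uv,z in [((203,199),.08),((358,194),.08),((257,222),.08),((226,236),.08),((290,236),.08),((268,116),.068),((221,285),.148),((293,285),.148)]: print(uv,wun("w1",uv,z))
im=cv2.imread("pics/w1.png")[170:340,180:380];cv2.imwrite("pics/w1c.png",cv2.resize(im,None,fx=3.5,fy=3.5,interpolation=cv2.INTER_CUBIC))
E
```

```text
(203, 199) [0.4822 0.139  0.08  ]
(358, 194) [0.6372 0.1544 0.08  ]
(257, 222) [0.5382 0.118  0.08  ]
(226, 236) [0.507  0.1005 0.08  ]
(290, 236) [0.5735 0.1049 0.08  ]
(268, 116) [0.5418 0.2239 0.068 ]
(221, 285) [0.5095 0.0848 0.148 ]
(293, 285) [0.5697 0.0888 0.148 ]
```

View pics/w1c.png

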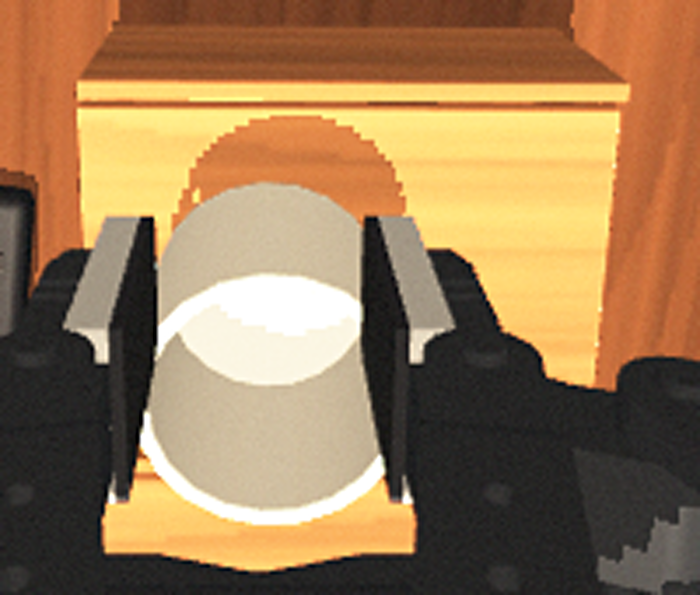

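Emit:
{"op": "send_rows", "data": {"commands": [[0,0,0,0.3,0.2,-2.5,-0.3],[0,0,0,0,0,-2.5,-0.3],[0,0,0,0,0,-2.5,-0.3],[0,0,0,0,0,-2.5,-0.3],[0,0,0,0,0,-2,-0.3],[0,0,0,0,0,-1.2,-0.3],[0,0,0,0,0,-0.6,-0.3],[0,0,0,0,0,0,-0.3],[0,0,0,0,0,0,-0.3]]}}

```text
time: 2.6
position: [0.5364, 0.1618, 0.0941]
tcp_rot: [0.684, 0.73, 0.0, 0.0]
ft_force: [-0.4, 0.6, -0.1]
gripper_width: 0.352
```

```bash
python3 look.py w2
python3 - <<'E'
from h import *
im=cv2.cvtColor(ctrl.capture("scene"),cv2.COLOR_RGB2BGR)
cv2.imwrite("pics/s2.png",cv2.resize(im[140:290,140:340],None,fx=4,fy=4,interpolation=cv2.INTER_CUBIC))
E
```

```text
{'time': np.float64(2.6), 'position': array([0.5364, 0.1618, 0.0941]), 'tcp_rot': array([6.838e-01, 7.297e-01, 4.000e-04, 3.000e-04]), 'ft_force': array([-0.4415,  0.5634, -0.1028]), 'gripper_width': np.float64(0.3516)}
```

View pics/w2.png

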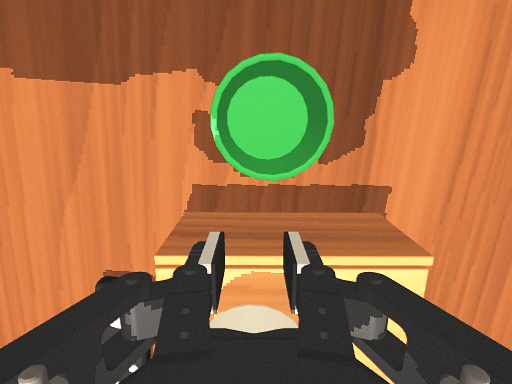

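View pics/s2.png

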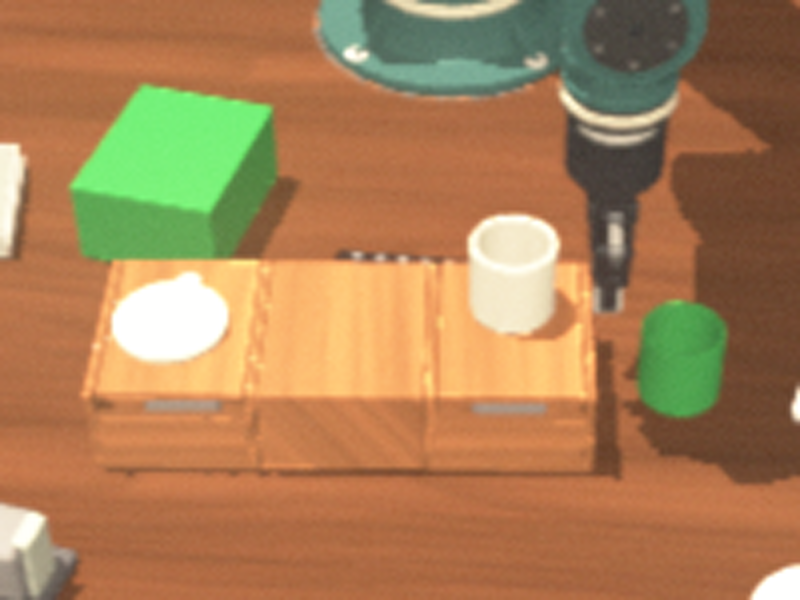

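Emit:
{"op": "send_rows", "data": {"commands": [[0,0,0,0.05,-0.8,0,-0.3],[0,0,0,0.05,-0.8,0,-0.3],[0,0,0,0.05,-0.8,0,-0.3],[0,0,0,0.05,-0.5,0,-0.3],[0,0,0,0.02,-0.4,0,-0.3],[0,0,0,0.02,-0.4,0,-0.3],[0,0,0,0.04,-0.6,0,-0.3],[0,0,0,0.04,-0.6,0,-0.3],[0,0,0,0.04,-0.6,0,-0.3]]}}

```text
time: 3.6
position: [0.5397, 0.1062, 0.0933]
tcp_rot: [0.684, 0.73, 0.0, -0.0]
ft_force: [0.0, 2.1, 0.4]
gripper_width: 0.349
```

```bash
cat > sc.py <<'E'
import sys
from h import *
for n,(a,b,c,d) in {"scene":(140,290,140,340),"top":(110,240,155,355)}.items():
    im=cv2.cvtColor(ctrl.capture(n),cv2.COLOR_RGB2BGR);cv2.imwrite(f"pics/{n}{sys.argv[1]}f.png",im)
    cv2.imwrite(f"pics/{n}{sys.argv[1]}.png",cv2.resize(im[a:b,c:d],None,fx=4,fy=4,interpolation=cv2.INTER_CUBIC))
E
python3 sc.py 3
```

```text
(no output)
```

View pics/scene3.png

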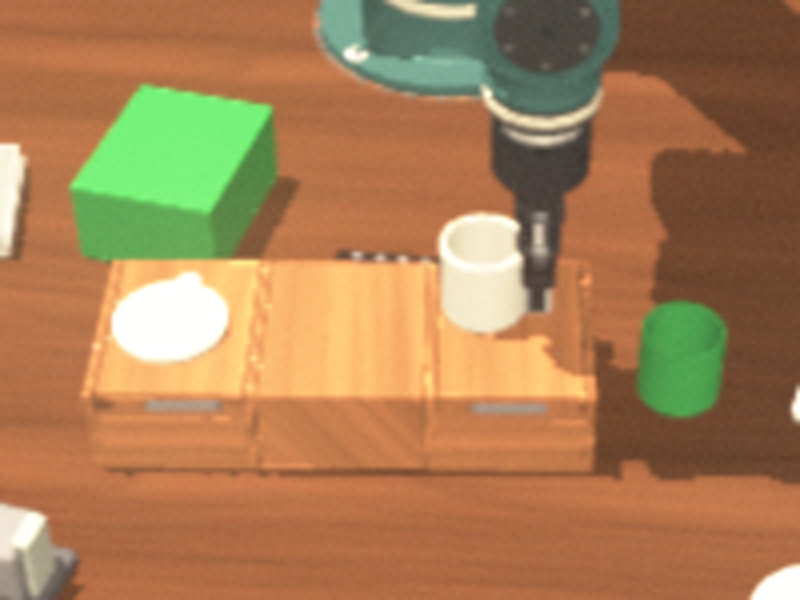

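The cup slides upright with about 2 N of push, so I'll keep going.

Emit:
{"op": "send_rows", "data": {"commands": [[0,0,0,0.04,-0.6,0,-0.3],[0,0,0,0.04,-0.6,0,-0.3],[0,0,0,0.04,-0.6,0,-0.3],[0,0,0,0.04,-0.6,0,-0.3],[0,0,0,0.04,-0.6,0,-0.3],[0,0,0,0.04,-0.6,0,-0.3],[0,0,0,0.04,-0.6,0,-0.3],[0,0,0,0.04,-0.6,0,-0.3],[0,0,0,0.04,-0.6,0,-0.3],[0,0,0,0.04,-0.6,0,-0.3],[0,0,0,0.04,-0.6,0,-0.3],[0,0,0,0.04,-0.6,0,-0.3]]}}

```text
time: 4.9
position: [0.5445, 0.0341, 0.0933]
tcp_rot: [0.684, 0.73, 0.0, 0.0]
ft_force: [0.5, 1.3, -0.8]
gripper_width: 0.355
```

Emit:
{"op": "send_rows", "data": {"commands": [[0,0,0,0.04,-0.6,0,-0.3],[0,0,0,0.04,-0.6,0,-0.3],[0,0,0,0.04,-0.6,0,-0.3],[0,0,0,0.04,-0.6,0,-0.3],[0,0,0,0.03,-0.5,0,-0.3],[0,0,0,0.03,-0.4,0,-0.3],[0,0,0,0,-0.3,0,-0.3],[0,0,0,0,0,0,-0.3],[0,0,0,0,0,0,-0.3]]}}

```text
time: 5.8
position: [0.5466, -0.0014, 0.0933]
tcp_rot: [0.684, 0.73, -0.0, -0.0]
ft_force: [0.1, 1.8, -0.0]
gripper_width: 0.349
```

```bash
python3 sc.py 4
```

```text
(no output)
```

View pics/scene4.png

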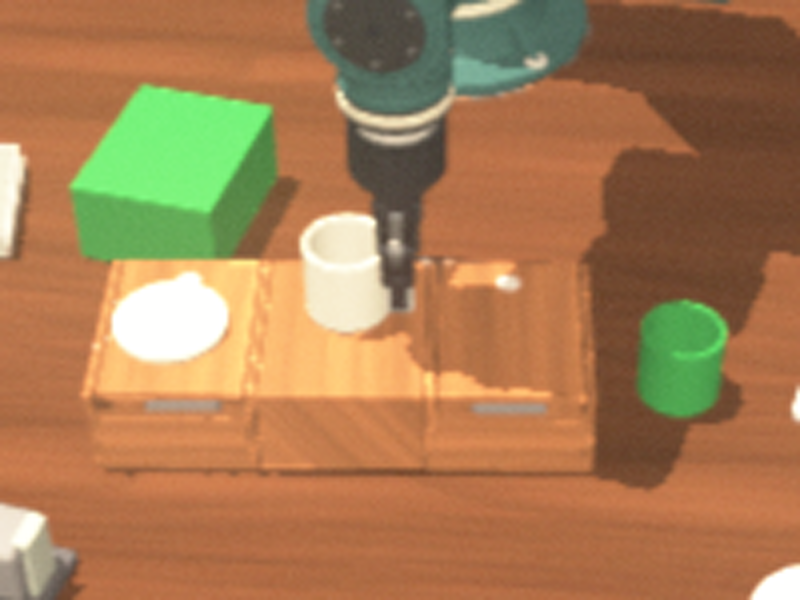

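Emit:
{"op": "send_rows", "data": {"commands": [[0,0,0,-0.05,0.8,0,-0.3],[0,0,0,-0.1,1.5,0,-0.3],[0,0,0,-0.1,2.0,0.5,-0.3],[0,0,0,-0.5,1.5,2,-1],[0,0,0,-0.7,0.4,2.5,-1],[0,0,0,-0.7,0,2.5,-1],[0,0,0,-0.8,0,2.5,-1],[0,0,0,0,0,0,-1],[0,0,0,0,0,0,-1],[0,0,0,0,0,0,-1]]}}

```text
time: 6.9
position: [0.5168, 0.0611, 0.1925]
tcp_rot: [0.684, 0.73, -0.0, -0.0]
ft_force: [0.4, 0.3, -0.8]
gripper_width: 0.002
```

```bash
python3 sc.py 5; python3 look.py w5
```

```text
{'time': np.float64(7.0), 'position': array([0.5169, 0.0609, 0.1924]), 'tcp_rot': array([ 6.838e-01,  7.296e-01, -5.000e-04, -6.000e-04]), 'ft_force': array([-0.5969, -0.0886, -0.2733]), 'gripper_width': np.float64(-0.0013)}
```

View pics/w5.png

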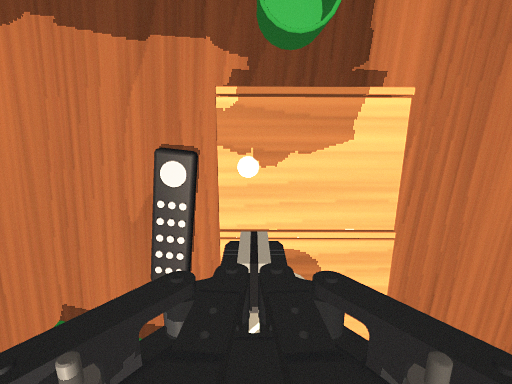

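View pics/top5.png

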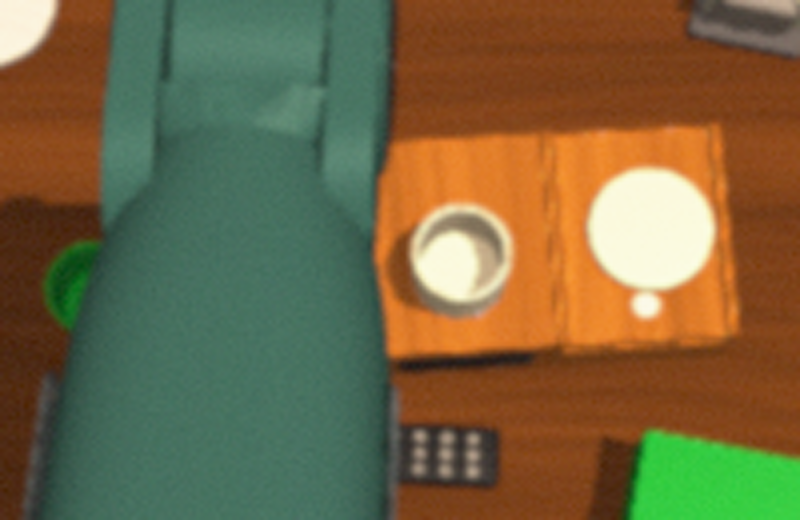

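View pics/scene5.png

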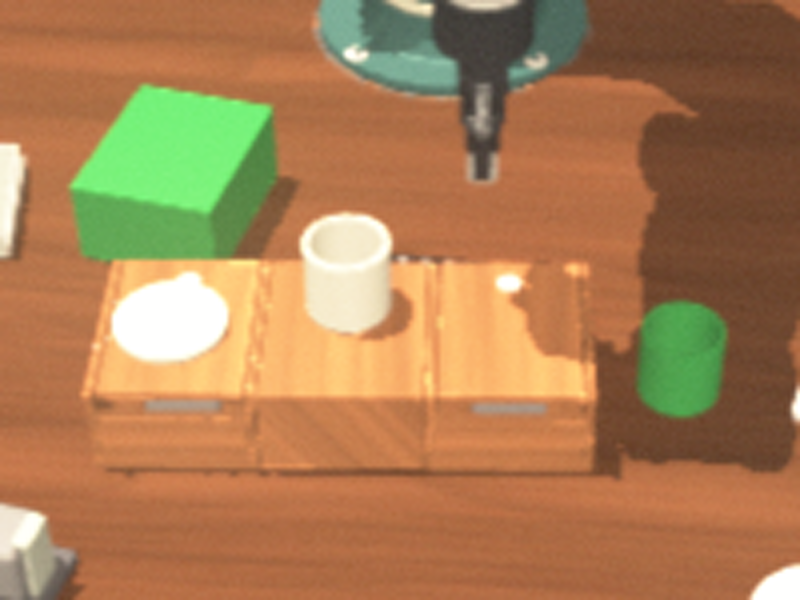

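Cup rim is at crop (461,256) in the top view and its base sits well inside the middle section. In the wrist view lid A's mark is at (248,167), with the finger tips at (255,235).

Run:
```python
from un import *
from h import *
print("mark",wun("w5",(248,167),.08),"lid inner edges",wun("w5",(217,95),.08),wun("w5",(414,91),.08))
c=(unproj("top",(155+461/4,110+256/4),.148)+unproj("scene",(140+346/4,140+241/4),.148))/2
d=c[:2]-[.572,-.046];t=.064;print("cup",c,"local",d[0]*np.cos(t)+d[1]*np.sin(t),-d[0]*np.sin(t)+d[1]*np.cos(t))
```

```text
mark [0.5102 0.0818 0.08  ] lid inner edges [0.482  0.1382 0.08  ] [0.6384 0.1514 0.08  ]
cup [ 0.54628571 -0.04350382  0.148     ] local -0.025501996256486217 0.004135657973991406
```

Emit:
{"op": "send_rows", "data": {"commands": [[0,0,0,-0.35,1.1,-1.5,-1],[0,0,0,-0.35,1.0,-2.5,-1],[0,0,0,0,0,-2.5,-1],[0,0,0,0,0,-2,-1],[0,0,0,0,0,-1.0,-1],[0,0,0,0,0,-0.4,-1],[0,0,0,0,0,0,-1],[0,0,0,0,0,0,-1]]}}

```text
time: 7.85
position: [0.5106, 0.0815, 0.095]
tcp_rot: [0.684, 0.73, 0.0, 0.0]
ft_force: [0.2, 0.1, -0.1]
gripper_width: -0.004
```

```bash
python3 look.py w6
```

```text
{'time': np.float64(7.85), 'position': array([0.5106, 0.0815, 0.095 ]), 'tcp_rot': array([6.839e-01, 7.295e-01, 3.000e-04, 4.000e-04]), 'ft_force': array([ 0.1724,  0.1359, -0.0639]), 'gripper_width': np.float64(-0.0039)}
```

View pics/w6.png

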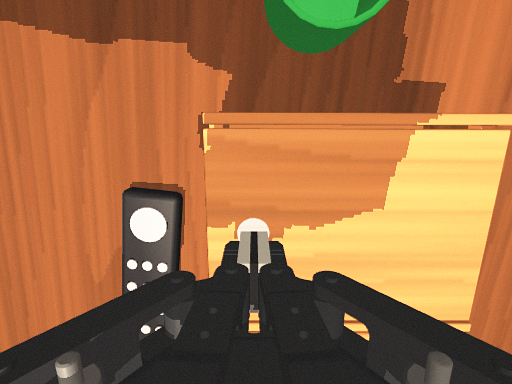

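The shut tips stand over the mark, which shows at (253,228) just ahead of them. Now the slow press.

Emit:
{"op": "send_rows", "data": {"commands": [[0,0,0,0,0,-0.4,-1],[0,0,0,0,0,-0.4,-1],[0,0,0,0,0,-0.3,-1],[0,0,0,0,0,-0.3,-1],[0,0,0,0,0,-0.2,-1],[0,0,0,0,0,-0.2,-1],[0,0,0,0,0,0,-1]]}}

```text
time: 8.6
position: [0.5095, 0.0816, 0.0762]
tcp_rot: [0.684, 0.73, -0.0, -0.0]
ft_force: [-4.7, -0.7, 6.7]
gripper_width: 0.0
```

Emit:
{"op": "send_rows", "data": {"commands": [[0,0,0,0,0,-0.1,-1],[0,0,0,0,0,-0.1,-1],[0,0,0,0,0,0,-1]]}}

```text
time: 8.9
position: [0.5092, 0.0815, 0.0741]
tcp_rot: [0.684, 0.73, -0.001, -0.001]
ft_force: [-5.2, 0.5, 5.6]
gripper_width: -0.005
```

Emit:
{"op": "send_rows", "data": {"commands": [[0,0,0,0,0,-0.1,-1],[0,0,0,0,0,0,-1]]}}

```text
time: 9.1
position: [0.5093, 0.0816, 0.0738]
tcp_rot: [0.684, 0.73, -0.0, -0.0]
ft_force: [-8.3, -0.2, 17.1]
gripper_width: -0.001
```

17 N means the lid is on its stop, so I'll take the hand straight up.

Emit:
{"op": "send_rows", "data": {"commands": [[0,0,0,0,0,0.5,-1],[0,0,0,0,0,1.5,-1],[0,0,0,0,0,3,-1],[0,0,0,-0.5,0,4,-1],[0,0,0,-1,1,4,-1],[0,0,0,-1,2,3,-1],[0,0,0,-1,2,0,-1],[0,0,0,0,0,0,-1],[0,0,0,0,0,0,-1],[0,0,0,0,0,0,-1]]}}

```text
time: 10.1
position: [0.4753, 0.1311, 0.2327]
tcp_rot: [0.684, 0.729, -0.0, -0.0]
ft_force: [-0.4, -0.1, 0.0]
gripper_width: -0.003
```

```bash
python3 sc.py 7; python3 look.py w7
```

```text
{'time': np.float64(10.2), 'position': array([0.4753, 0.131 , 0.2328]), 'tcp_rot': array([ 6.842e-01,  7.293e-01, -4.000e-04, -3.000e-04]), 'ft_force': array([-1.1571, -0.0161,  0.2687]), 'gripper_width': np.float64(0.0019)}
```

View pics/scene7.png

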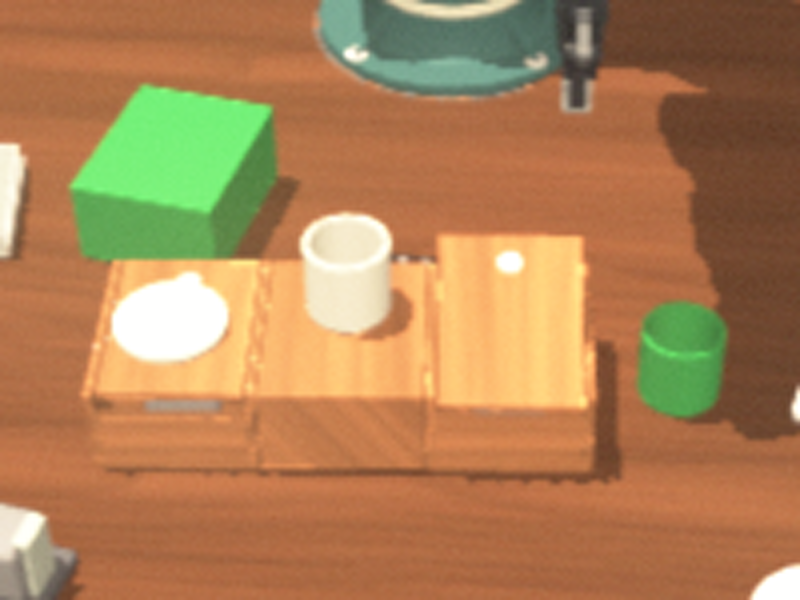

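View pics/w7.png

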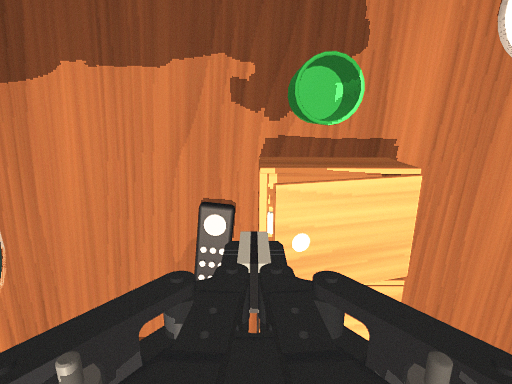

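View pics/top7.png

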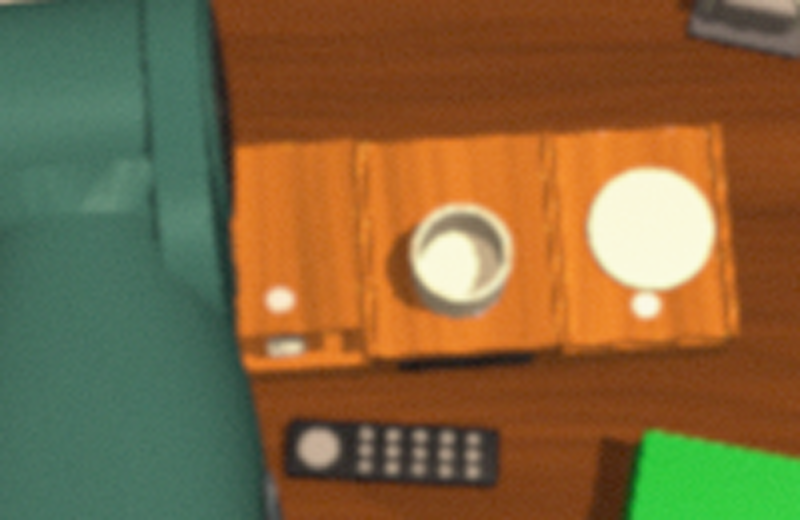

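The images show lid A ajar, the cup upright on the middle section, lid B shut and the coaster and remote where they were. The hand is clear of everything.

```bash
python3 -c "
from bench import ctrl
print(ctrl.job_done())"
```

```text
the job is handed in; nothing more can be done
None
```

The job is done and handed in at about 10 s on the robot's clock. Lid A, on the +y side, is ajar and the cup stands on the middle section.

- **Cup:** I pushed it about 13 cm along the console, low down and with the fingers part open. The push read about 2 N where I checked, and the cup looked upright in every picture. It stands about 25 mm forward of the middle section's centre and 4 mm to the +y side, measured before the press, so it is well inside the section.
- **Lid A:** I pressed its aluminium mark with the shut fingertips. The last reading was about 17 N, with the lid on its stop. When I raised the hand straight up, the lid sprang open.
- **Last checks:** the final pictures show lid A ajar, lid B shut, and the coaster, remote, green cup and green block where they were. The tool was about 15 cm above the console's top, with about zero force on it. I did not measure the lid angle or check the game cases and power pack in the last pictures, but the hand stayed above or well clear of them. No check failed; the camera measurements of the console agreed to within about 6 mm.

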